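Make up the table caddy and the cook's caddy for a paella lunch

TASK

Make up the two caddies for the paella lunch: in the long one with three compartments stand the wooden pepper mill in the middle, with the glass shaker and the smaller of the two tins in the compartments on either side of it (either way round); in the short one with two compartments stand the taller tin and the plastic beaker, one in each (either way round). Everything stands upright on the caddy's floor, mouth or lid up, set down gently rather than dropped. Leave the white bowl where it is.

Things in the scene. Friction and masses are not known exactly. Their poses are not given: they have to be found in the camera images.
- long_caddy: Pale wooden open caddy, 246 x 86 mm, 30 mm high, fixed to the table: two dividers, three compartments in a row, centres at x = -80, 0, +80 mm, y = 0, each 74 x 74 mm inside. Walls and dividers 6 mm thick, all 30 mm high; the floor's upper face is 6 mm above the table. Origin: centre of the underside; x along its length, y across it, z up.
- short_caddy: Pale wooden open caddy, 166 x 86 mm, 30 mm high, fixed to the table: one divider, two compartments, centres at x = -40, +40 mm, y = 0, each 74 x 74 mm inside. Walls and dividers 6 mm thick, all 30 mm high; the floor's upper face is 6 mm above the table. Origin: centre of the underside; x along its length, y across it, z up.
- pepper_mill: Turned dark wooden pepper mill with a small steel button on top, standing upright, round, 115 mm high; foot 48 mm in diameter, waist 32 mm at 45 mm height, cylindrical head 44 mm in diameter from 74 to 104 mm height (grip it there). 0.10 to 0.20 kg. Origin: centre of the underside; z up.
- shaker: Small glass shaker with white filling and a steel cap, standing upright, a cylinder 44 mm in diameter and 85 mm high (the cap is the top 23 mm, the same diameter). 0.10 to 0.21 kg. Origin: centre of the underside; z up.
- small_tin: The smaller of two plain metal tins, rectangular, standing upright: 56 mm (its x) by 38 mm (its y) and 75 mm high, the lid on top. 0.08 to 0.16 kg. Origin: centre of the underside; z up.
- tall_tin: The taller of two plain metal tins, square, standing upright: 46 mm (x) by 46 mm (y) and 110 mm high, the lid on top. 0.11 to 0.23 kg. Origin: centre of the underside; z up.
- beaker: Pale lilac plastic measuring beaker, open at the top, standing upright: a straight round cup 54 mm in outer diameter and 90 mm high, wall 3 mm. 0.04 to 0.09 kg. Origin: centre of the underside; z up.
- bowl: Small white ceramic bowl, 76 mm in diameter at the rim and 42 mm high, among the stock; not part of either kit, leave it. Origin: centre of the underside.
Things that resemble listed ones, but are neither listed nor needed, are in the scene too. What is shaped like the beaker but blue or red is not meant.

How it is judged:
At the end, for the whole second after the job is handed in: Long caddy: mill in the middle, shaker and small tin in the outer compartments; short caddy: tall tin and beaker, one each. Each within 22 mm of its compartment's centre (x and y), underside under 5 mm off the floor, within 0.1 rad of upright, released, at rest (x of pepper_mill in the frame of long_caddy between -0.022 and 0.022 m and y of pepper_mill in the frame of long_caddy between -0.022 and 0.022 m and z of pepper_mill in the frame of long_caddy between 0 and 0.011 m and angle between each of pepper_mill, shaker, small_tin, tall_tin, beaker's own z axis and vertical below 0.1 rad and linear speed of each of pepper_mill, shaker, small_tin, tall_tin, beaker below 0.02 m/s and contact force between each of pepper_mill, shaker, small_tin, tall_tin, beaker and the fingers below 0.05 N and (x of shaker in the frame of long_caddy between -0.102 and -0.058 m or x of shaker in the frame of long_caddy between 0.058 and 0.102 m) and y of shaker in the frame of long_caddy between -0.022 and 0.022 m and z of shaker in the frame of long_caddy between 0 and 0.011 m and (x of small_tin in the frame of long_caddy between -0.102 and -0.058 m or x of small_tin in the frame of long_caddy between 0.058 and 0.102 m) and y of small_tin in the frame of long_caddy between -0.022 and 0.022 m and z of small_tin in the frame of long_caddy between 0 and 0.011 m and (x of tall_tin in the frame of short_caddy between -0.062 and -0.018 m or x of tall_tin in the frame of short_caddy between 0.018 and 0.062 m) and y of tall_tin in the frame of short_caddy between -0.022 and 0.022 m and z of tall_tin in the frame of short_caddy between 0 and 0.011 m and (x of beaker in the frame of short_caddy between -0.062 and -0.018 m or x of beaker in the frame of short_caddy between 0.018 and 0.062 m) and y of beaker in the frame of short_caddy between -0.022 and 0.022 m and z of beaker in the frame of short_caddy between 0 and 0.011 m); the robot touches nothing.
It fails at once if one of the five things is dropped: it falls freely, out of the fingers, by more than about 25 mm ((linear speed of pepper_mill above 0.7 m/s and contact force between pepper_mill and anything else below 0.05 N) or (linear speed of shaker above 0.7 m/s and contact force between shaker and anything else below 0.05 N) or (linear speed of small_tin above 0.7 m/s and contact force between small_tin and anything else below 0.05 N) or (linear speed of tall_tin above 0.7 m/s and contact force between tall_tin and anything else below 0.05 N) or (linear speed of beaker above 0.7 m/s and contact force between beaker and anything else below 0.05 N)).
It fails at once if the white bowl is moved more than 30 mm (distance of bowl from where it was at the start of the episode above 0.03 m).
It also fails if it takes over 144 s, if anything falls off the work surface, if the arm or the gripper's body presses on something with over 40 N, if the wrist force passes 120 N, or if a joint passes its speed limit or range.

ROBOT

A 6-joint arm with a two-finger parallel gripper is mounted at the origin on the work surface. World frame = base frame: x ahead of the robot, y to its left, z up, the work surface at z = 0. Lengths are in m, angles in rad, forces in N, time in s.
With the tool pointing down it reaches from about 0.275 to 0.85 m from the base axis. Payload 19 kg.
Tool frame: the origin (TCP) lies between the finger pads; the fingertips stand 25 mm ahead of it and the grasp point (between the pads) lies 6 mm ahead of it (r.tcp_to_tips is the distance from the TCP to the fingertips, in m); z points along the fingers, y is the line along which they close (so a half turn about z gives the same grasp; the last joint's range is limited). The gripper opens to 85 mm and grips with 20 to 120 N. Pads are 22 mm wide; open, the fingers measure 114 mm over their backs; the gripper's body (76 mm by 85 mm) begins 54 mm behind the grasp point. The pads swing forward as they close: fully open they stand 13 mm farther back than shut.
Start: joints at [-1.439, 0.15, 1.437, -0, 1.554, -0.134], TCP at [0.151, -0.555, 0.256] pointing down, gripper open.
Joint ranges: [-2.8, 2.8], [-0.68, 2.1], [0.12, 2.68], [-1.39, 4.53], [0.16, 2.79], [-2.81, 2.81]. Speed limits (rad/s): [1.89, 1.89, 2.22, 3.01, 3.01, 3.01].

INTERFACE

Orientations are given as a rotation vector (axis times angle).
In Python, from station import sensors, eyes, r gives the robot as it stands.
- The arm moves only by the tool step_arm, never from a script. Its argument "steps" is a list that holds one entry, the list of rows, each a list of 7 numbers: the shift along the tool's x, y, z in mm, then the turn, a rotation vector about the tool's x, y, z in degrees, then the finger opening in mm, from 0 to 85.4. In form: [[[dx, dy, dz, rx, ry, rz, hand], ...]]. A call has 1 to 12 rows; each row shifts and turns the commanded pose from where the row before left it, along the tool's axes as they then stand; what a row does not reach is not made up. A row lasts 1/8 s, in which the tool goes at most 62.5 mm and 10.7 degrees, less where a joint would pass 70% of its speed; a pose out of reach is approached as far as the arm can. A call is refused whole if a number of a shift passes 62.5 or a number of a turn 10.7, either way. A call with a gripper value outside its range is refused whole. The fingers move at their own pace and stop on an object; "grip_force" is the grip in N (left out, the last holds). Time passes only in rows, so rows that do not move let the fingers close. It gives the time, the measured TCP pose, the force, the opening and the grip force at its end, in the units of the state.
- sensors.observe(): the state, without advancing time (a new reading comes with each control period).
- eyes.snapshot(name): name is "scene" or "top" or "wrist"; returns a dict with "color" (384x512x3 uint8, blue, green, red), "fx", "fy", "cx", "cy" (pixels), "view" (4x4, takes a point from world to camera coordinates); the wrist camera has in their place "mount" (4x4, takes a point from camera to tool coordinates, whose origin is the TCP and whose axes are the flange's). Camera axes: x right, y up, looking along -z (the intrinsics and any distortion apply to the point x, -y, -z); pixel columns grow to the right and rows downward; lengths in m; the calibration is good to about 2 mm. The wrist camera is an equidistant fisheye: a pixel r from the principal point sees the ray r / f radians off the axis. A picture is of the moment at which its call begins: read the wrist's pose just before it. There is no depth.
- r.job_done(): hands the job in; it is judged then, once.
The state is a dict: "time": time; "q": joint angles; "qvel": joint speeds; "joint_torque": joint torques, N m; "ee_pos": TCP position; "tcp_rot": TCP orientation; "contact_force": force on the tool from outside, world axes, zero at the start; "ft_torque": the same for the moment, N m; "finger_gap": opening from 0.0 (shut) to 1.0 (fully open); "gripper_force": force on a finger pad.
Only numpy, scipy, OpenCV 4.12 (cv2) and the standard library are available. Lean on these libraries where they do the work, as an engineer would, in place of code of your own. Each camera call takes 0.05 s, during which the arm holds its last target. There are 200 camera calls.

## Working session

There is one attempt and no reset: what is moved stays moved. The work goes in short steps, Python scripts to look and compute and a tool call to move; the robot and the scene stay as the last step left them, time stands still between calls to the robot, and variables do not carry over. Pictures are saved under pics/ and viewed, at most 14 in all, crops included, and the job is handed in when it is done.

Besides the shell and the picture viewer there is one more tool, called by a JSON object that holds its "fn" and its "kwargs". step_arm: Moves the arm, as the interface text tells. Its arguments: {"type":"object","properties":{"steps":{"type":"array","items":{"type":"array","items":{"type":"array","items":{"type":"number"}}}},"grip_force":{"type":"number"}},"required":["steps"]}

```bash
mkdir -p pics
cat > h.py <<'E'
import numpy as np, cv2
from scipy.spatial.transform import Rotation as R
from station import sensors, eyes, r
def ray(s,u,v):
    V=np.array(s['view']); d=np.array([(u-s['cx'])/s['fx'],-(v-s['cy'])/s['fy'],-1.])
    return -V[:3,:3].T@V[:3,3], V[:3,:3].T@d
def pt(s,u,v,z):
    o,d=ray(s,u,v); return o+d*(z-o[2])/d[2]
def proj(s,p):
    V=np.array(s['view']); c=V[:3,:3]@np.array(p)+V[:3,3]
    return s['cx']+s['fx']*c[0]/-c[2], s['cy']+s['fy']*-c[1]/-c[2]
E
python3 - <<'E'
from h import *
import pickle
print(sensors.observe())
for n in('top','scene'):
    s=eyes.snapshot(n); pickle.dump(s,open(n+'.pkl','wb'))
    print({k:(v if k!='color' else 0) for k,v in s.items()})
    cv2.imwrite(f'pics/{n}0.png',cv2.resize(s['color'],(800,600),interpolation=cv2.INTER_CUBIC))
E
```

```text
{'time': 0.0, 'q': array([-1.43897081e+00,  1.50981965e-01,  1.43796116e+00,  1.10443452e-05,
        1.55378505e+00, -1.34011579e-01]), 'qvel': array([ 4.81214299e-04,  5.99597921e-07,  1.10075784e-03,  1.94121749e-05,
       -1.13403886e-03, -2.21583247e-04]), 'joint_torque': array([ 4.43550714e-03, -7.13057113e+01, -5.70864952e+01,  1.67515691e-04,
        9.15062148e-03, -1.13793297e-05]), 'ee_pos': array([ 0.15101517, -0.55462089,  0.25571252]), 'tcp_rot': array([-3.11275624e+00, -4.16196656e-01, -1.92883743e-05]), 'contact_force': array([-0.32935465,  0.4522281 ,  0.40998168]), 'ft_torque': array([-0.04124374,  0.05373823,  0.00575401]), 'gripper_force': 0.0, 'finger_gap': 0.9984441073842357}
{'color': 0, 'fx': 479.78897937878406, 'fy': 479.78897937878406, 'cx': 249.71174887358873, 'cy': 198.473445727973, 'view': array([[ 2.26725068e-04, -9.99976976e-01, -6.78203472e-03,
        -9.68710388e-03],
       [ 9.88602881e-01, -7.96876706e-04,  1.50544705e-01,
        -6.17125023e-01],
       [-1.50546643e-01, -6.73887132e-03,  9.88579939e-01,
        -1.09804116e+00],
       [ 0.00000000e+00,  0.00000000e+00,  0.00000000e+00,
         1.00000000e+00]])}
{'color': 0, 'fx': 403.5972642307546, 'fy': 403.5972642307546, 'cx': 257.54796252261474, 'cy': 189.38449436468295, 'view': array([[-0.59229516,  0.80560517,  0.01366559,  0.37133536],
       [-0.67773492, -0.50731164,  0.53226899,  0.38766511],
       [ 0.43573137,  0.3059987 ,  0.84646498, -1.14154397],
       [ 0.        ,  0.        ,  0.        ,  1.        ]])}
```

View pics/top0.png

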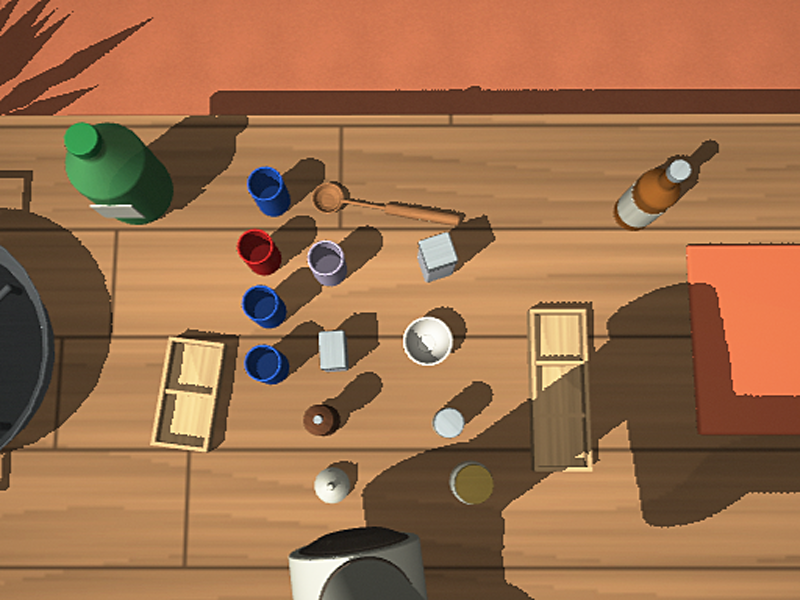

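View pics/scene0.png

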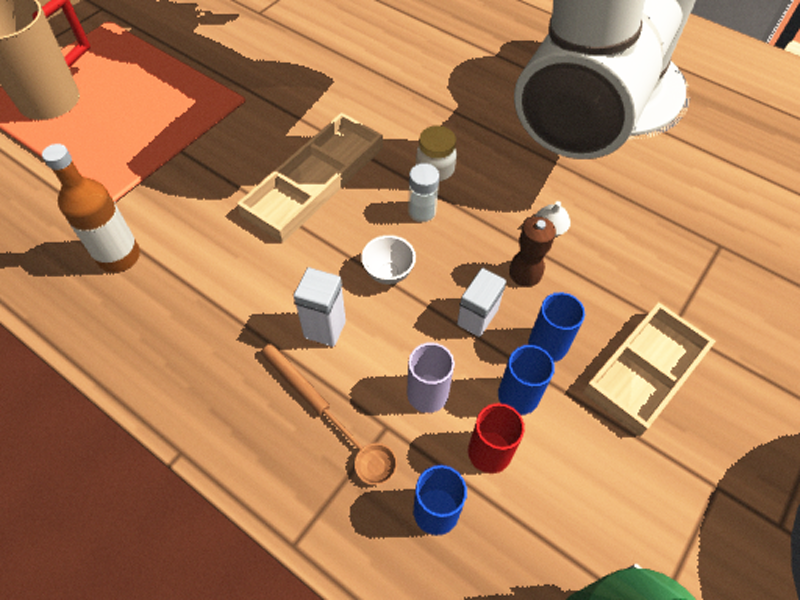

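The top view shows, in 800x600 pixels: short caddy at (190,393), long caddy at (562,388), mill (321,420), shaker (449,422), small tin (332,350), tall tin (437,255), lilac beaker (327,262) and bowl (428,340). The jar, the bell and the blue and red beakers are decoys. The scene view agrees.

Run:
```python
from h import *
import pickle
s=pickle.load(open('top.pkl','rb')); im=s['color']; hsv=cv2.cvtColor(im,cv2.COLOR_BGR2HSV)
gray=(hsv[...,1]<75)&(hsv[...,2]>70)
brown=(hsv[...,2]<125)&(hsv[...,0]<12)&(hsv[...,1]>75)
vis=im.copy()
for n,(u,v),h,m in [('mill',(321,420),.115,brown),('shaker',(449,422),.085,gray),('small_tin',(332,350),.075,gray),('tall_tin',(437,255),.11,gray),('beaker',(327,262),.09,gray),('bowl',(428,340),.042,gray)]:
    m=cv2.morphologyEx(m.astype(np.uint8),cv2.MORPH_CLOSE,np.ones((3,3)))
    k,L,st,c=cv2.connectedComponentsWithStats(m)
    i=min((i for i in range(1,k) if st[i,4]>100),key=lambda i:np.hypot(*(c[i]-[u*.64,v*.64])))
    ct=cv2.findContours((L==i).astype(np.uint8),cv2.RETR_EXTERNAL,cv2.CHAIN_APPROX_NONE)[0]
    ct=max(ct,key=cv2.contourArea); hull=cv2.convexHull(ct)
    M=cv2.moments(hull); a,b=M['m10']/M['m00'],M['m01']/M['m00']
    cv2.drawContours(vis,[hull],-1,(0,255,0),1)
    print(n,st[i,4],cv2.contourArea(hull),np.round(pt(s,a,b,h/2)*1e3,1))
A=cv2.resize(vis[140:322,147:320],None,fx=2.6,fy=2.6,interpolation=cv2.INTER_NEAREST)
def crop(x0,x1,y0,y1,f): return cv2.resize(im[y0:y1,x0:x1],None,fx=f,fy=f,interpolation=cv2.INTER_CUBIC)
cv2.imwrite('pics/a.png',A)
B=np.zeros((600,800,3),np.uint8)
c1=crop(330,390,188,308,5); c2=crop(92,157,206,296,5)
B[:c1.shape[0],:c1.shape[1]]=c1; B[:c2.shape[0],400:400+c2.shape[1]]=c2
cv2.imwrite('pics/b.png',B)
```

```text
mill 259 319.0 [452.5  91.2  57.5]
shaker 312 292.5 [447.7 -96.6  42.5]
small_tin 440 432.5 [556.3  78.   37.5]
tall_tin 606 590.0 [699.1 -80.9  55. ]
beaker 447 534.5 [692.8  88.8  45. ]
bowl 799 768.0 [573.4 -67.1  21. ]
```

View pics/a.png

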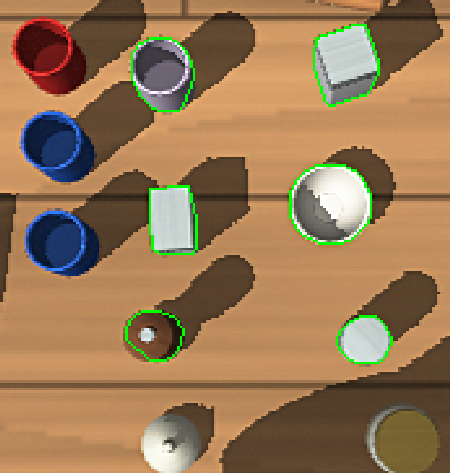

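View pics/b.png

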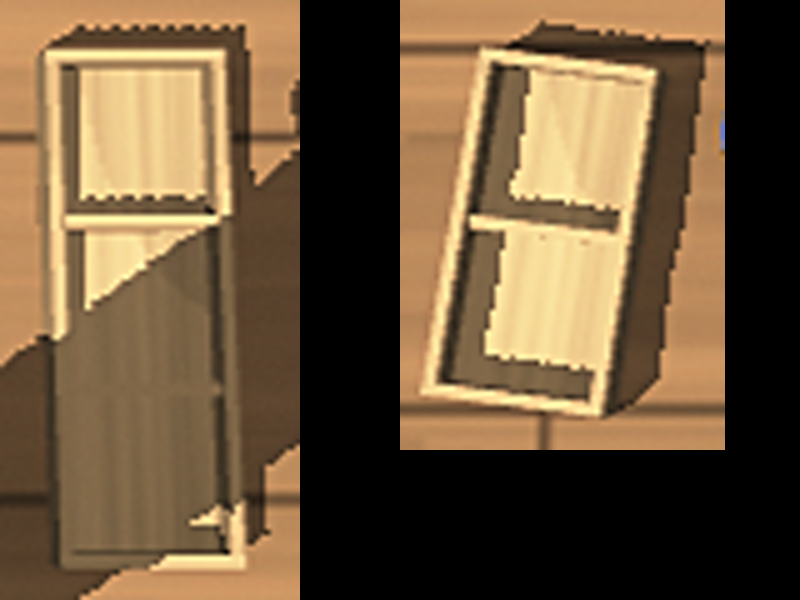

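Run:
```python
from h import *
import pickle
s=pickle.load(open('top.pkl','rb'))
def P(l,f,x0,y0,z): return np.array([pt(s,x0+(u+.5)/f-.5,y0+(v+.5)/f-.5,z)[:2]*1e3 for u,v in l])
for n,l,x0,y0,f,z in [('long',[(48,50),(226,50),(244,567),(60,566)],330,188,5,.03),('short',[(82,47),(258,70),(203,415),(21,392)],92,206,5,.03),
 ('small',[(149,187),(189,185),(196,250),(154,252)],147,140,2.6,.075),('tall',[(316,44),(366,26),(378,68),(327,82)],147,140,2.6,.11)]:
    p=P(l,f,x0,y0,z); e=np.roll(p,-1,0)-p
    print(n,p.mean(0).round(1),np.linalg.norm(e,axis=1).round(1),np.degrees(np.arctan2(e[:,1],e[:,0])).round(1))
print(P([(148,334)],2.6,147,140,.115))
o=sensors.observe(); print(R.from_rotvec(o['tcp_rot']).as_matrix().round(3))
```

```text
long [ 499.2 -268.6] [ 86.  244.9  86.  244.5] [-90.  179.7  89.7  -0.3]
short [492.1 300. ] [ 86.2 164.7  87.2 165.4] [-97.5 172.9  83.   -7.5]
small [554.   75.1] [35.7 58.3 37.2 58.2] [ -87.2 -173.3   92.7    5.2]
tall [694.2 -79.4] [46.9 39.1 46.4 35.3] [ -69.8 -165.1  105.6   15.5]
[[452.10457827  90.80874101]]
[[ 0.965  0.263 -0.   ]
 [ 0.263 -0.965  0.001]
 [ 0.    -0.001 -1.   ]]
```

{"fn": "step_arm", "kwargs": {"steps": [[[0,0,0,0,0,7.6,66],[0,0,0,0,0,7.6,66],[29.7,-45.8,0,0,0,0,66],[29.7,-45.8,0,0,0,0,66],[29.7,-45.8,0,0,0,0,66],[29.7,-45.8,0,0,0,0,66],[29.7,-45.8,0,0,0,0,66],[29.7,-45.8,0,0,0,0,66],[29.7,-45.8,0,0,0,0,66],[29.7,-45.8,0,0,0,0,66],[29.7,-45.8,0,0,0,0,66],[29.7,-45.8,0,0,0,0,66]]], "grip_force": 40}}

```text
time: 1.6
ee_pos: [0.4484, -0.0949, 0.2563]
tcp_rot: [-3.142, -0.001, -0.0]
contact_force: [0.7, -0.9, 0.4]
finger_gap: 0.778
gripper_force: 0.0
```

```bash
cat >> h.py <<'E'
def wproj(s,o,p):
    "world points (n,3) -> wrist pixels"
    T=np.eye(4); T[:3,:3]=R.from_rotvec(o['tcp_rot']).as_matrix(); T[:3,3]=o['ee_pos']
    C=np.linalg.inv(T@np.array(s['mount'])); c=np.atleast_2d(p)@C[:3,:3].T+C[:3,3]
    d=c*[1,-1,-1]; rr=np.hypot(d[:,0],d[:,1]); th=np.arctan2(rr,d[:,2])
    return np.c_[s['cx']+s['fx']*th*d[:,0]/rr, s['cy']+s['fy']*th*d[:,1]/rr]
def wray(s,o,u,v,z):
    x,y=(u-s['cx'])/s['fx'],(v-s['cy'])/s['fy']; th=np.hypot(x,y)
    d=np.array([np.sin(th)*x/th,-np.sin(th)*y/th,-np.cos(th)])
    T=np.eye(4); T[:3,:3]=R.from_rotvec(o['tcp_rot']).as_matrix(); T[:3,3]=o['ee_pos']
    T=T@np.array(s['mount']); d=T[:3,:3]@d; p=T[:3,3]
    return p+d*(z-p[2])/d[2]
def st():
    o=sensors.observe(); M=R.from_rotvec(o['tcp_rot']).as_matrix()
    print(round(o['time'],2),(o['ee_pos']*1e3).round(1),'yaw',np.degrees(np.arctan2(M[1,0],M[0,0])).round(2),'tilt',np.degrees(np.arccos(-M[2,2])).round(2),'gap',round(o['finger_gap']*85.4,1),'F',o['contact_force'].round(1),o['gripper_force']); return o
E
cat > w.py <<'E'
from h import *; import sys
o=st(); s=eyes.snapshot('wrist'); im=s['color'].copy()
C={'shaker':(447.7,-96.6,85,22),'mill':(452,91,104,22),'beaker':(692.8,88.8,90,27)}
for n,(x,y,z,rd) in C.items():
    a=np.linspace(0,2*np.pi,24)
    for q in wproj(s,o,np.c_[x+rd*np.cos(a),y+rd*np.sin(a),0*a+z]/1e3):
        if 0<=q[0]<512 and 0<=q[1]<384: im[int(q[1]),int(q[0])]=(0,255,0)
for (x,y,z,ang,a,b) in [(555.5,76.5,75,4.5,28,19),(698,-80.3,110,17,23,23),(499.2,-268.6,30,-.2,123,43),(492.1,300,30,-7.3,83,43)]:
    c=np.array([(a,b),(-a,b),(-a,-b),(a,-b),(a,b)])
    t=np.linspace(0,4,60); c=np.c_[np.interp(t,range(5),c[:,0]),np.interp(t,range(5),c[:,1])]@R.from_euler('z',ang,degrees=True).as_matrix()[:2,:2].T+[x,y]
    for q in wproj(s,o,np.c_[c,0*t+z]/1e3):
        if 0<=q[0]<512 and 0<=q[1]<384: im[int(q[1]),int(q[0])]=(0,255,0)
cv2.imwrite(f'pics/{sys.argv[1]}.png',cv2.resize(im,(800,600),interpolation=cv2.INTER_NEAREST))
E
python3 w.py w1
```

```text
1.6 [448.4 -94.9 256.3] yaw 0.03 tilt 0.01 gap 66.4 F [ 0.7 -0.9  0.4] 0.0
```

View pics/w1.png

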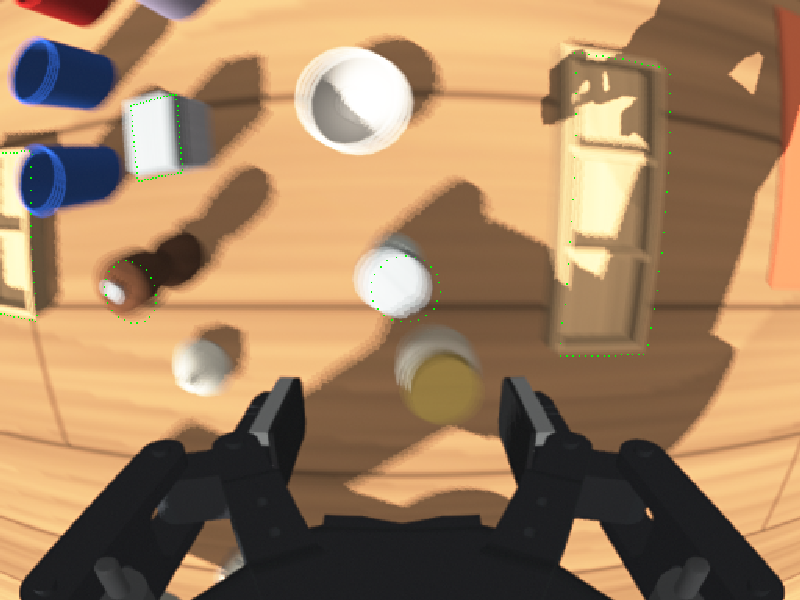

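The picture is blurred and everything sits about 8 px left of the prediction (shaker lid at about (396,283), predicted (405,287)). The arm was probably still settling, so I'll pause and recheck numerically.

{"fn": "step_arm", "kwargs": {"steps": [[[0,0,0,0,0,0,66],[0,0,0,0,0,0,66]]]}}

```text
time: 1.9
ee_pos: [0.4475, -0.0971, 0.2561]
tcp_rot: [-3.142, -0.0, 0.001]
contact_force: [-0.5, -1.0, 0.9]
finger_gap: 0.774
gripper_force: 0.0
```

```bash
python3 w.py w2
```

```text
1.9 [447.5 -97.1 256.1] yaw 0.01 tilt 0.03 gap 66.1 F [-0.5 -1.   0.9] 0.0
```

View pics/w2.png

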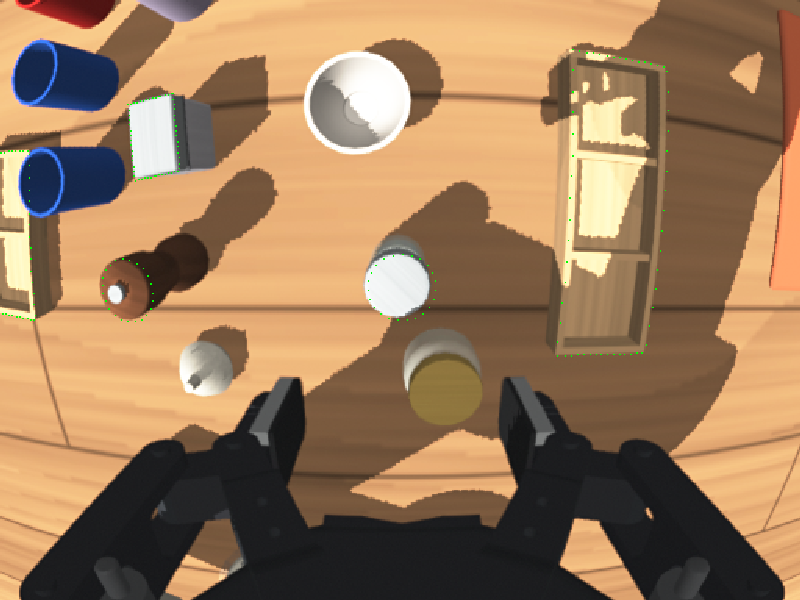

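Settled, the predictions lie on the rims of the shaker, tins, mill and caddies, so the poses hold. Descending on the shaker.

{"fn": "step_arm", "kwargs": {"steps": [[[0,0,50,0,0,0,66],[0,0,50,0,0,0,66],[0,0,50,0,0,0,66],[0,0,26,0,0,0,66],[0,0,12,0,0,0,66],[0,0,0,0,0,0,30],[0,0,0,0,0,0,30],[0,0,0,0,0,0,30],[0,0,0,0,0,0,30],[0,0,0,0,0,0,30]]]}}

```text
time: 3.2
ee_pos: [0.4482, -0.0968, 0.069]
tcp_rot: [3.141, 0.001, 0.002]
contact_force: [-1.1, 0.6, 7.4]
finger_gap: 0.505
gripper_force: 41.3
```

{"fn": "step_arm", "kwargs": {"steps": [[[0,0,-20,0,0,0,30],[0,0,-40,0,0,0,30],[0,0,-20,0,0,0,30],[-5,30,0,0,0,0,30],[-8,50,0,0,0,0,30],[-8,50,0,0,0,0,30],[-8,42,0,0,0,0,30],[0,0,0,0,0,0,30],[0,0,0,0,0,0,30]]]}}

```text
time: 4.32
ee_pos: [0.4188, -0.2683, 0.1482]
tcp_rot: [-3.141, -0.0, 0.0]
contact_force: [0.3, 0.0, -0.5]
finger_gap: 0.507
gripper_force: 41.3
```

{"fn": "step_arm", "kwargs": {"steps": [[[0,0,30,0,0,0,30],[0,0,30,0,0,0,30],[0,0,9,0,0,0,30],[0,0,2,0,0,0,30],[0,0,1,0,0,0,30],[0,0,1,0,0,0,30],[0,0,0,0,0,0,30]]]}}

```text
time: 5.2
ee_pos: [0.419, -0.2687, 0.0757]
tcp_rot: [3.141, 0.001, 0.001]
contact_force: [-0.0, 0.8, -0.4]
finger_gap: 0.51
gripper_force: 41.2
```

{"fn": "step_arm", "kwargs": {"steps": [[[0,0,0.5,0,0,0,50],[0,0,0,0,0,0,66],[0,0,0,0,0,0,66],[0,0,-40,0,0,0,66],[0,0,-50,0,0,0,66],[19.5,-49.3,0,0,0,0,66],[19.5,-49.3,0,0,0,0,66],[19.5,-49.3,0,0,0,0,66],[19.5,-49.3,0,0,0,0,66],[19.5,-49.3,0,0,0,0,66],[19.5,-49.3,0,0,0,0,66],[19.5,-49.3,0,0,0,0,66]]]}}

```text
time: 6.7
ee_pos: [0.5556, 0.0783, 0.1649]
tcp_rot: [-3.142, -0.001, -0.001]
contact_force: [1.7, -1.8, 0.9]
finger_gap: 0.776
gripper_force: 0.0
```

{"fn": "step_arm", "kwargs": {"steps": [[[0,0,0,0,0,-4.5,66],[0,0,0,0,0,0,66],[0,0,0,0,0,0,66]]]}}

```text
time: 7.08
ee_pos: [0.5551, 0.0761, 0.1649]
tcp_rot: [-3.139, -0.12, -0.0]
contact_force: [-1.6, -0.5, -0.5]
finger_gap: 0.773
gripper_force: 0.0
```

```bash
python3 w.py w3
```

```text
7.08 [555.1  76.1 164.9] yaw 4.4 tilt 0.0 gap 66.0 F [-1.6 -0.5 -0.5] 0.0
```

View pics/w3.png

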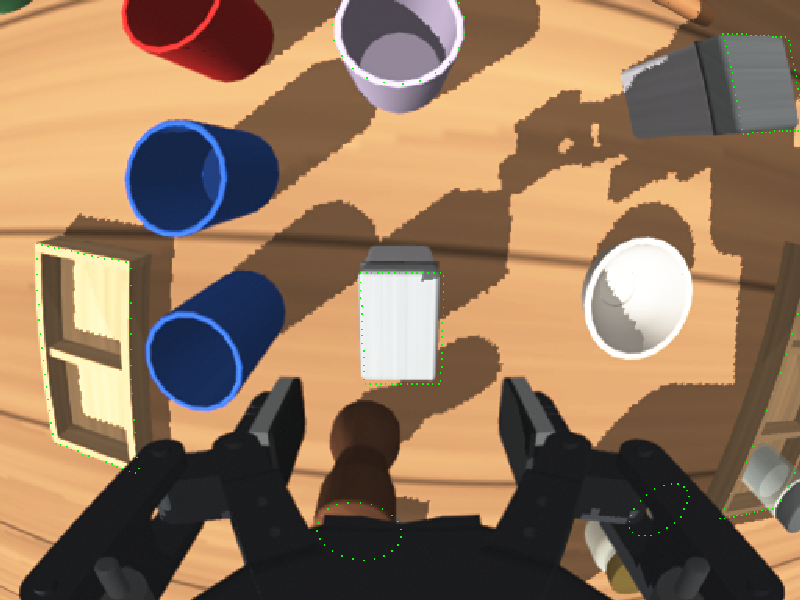

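The tin's lid matches the prediction, centred between the fingers at (400,325). The shaker stands in its compartment at lower right. Descending.

{"fn": "step_arm", "kwargs": {"steps": [[[0,0,40,0,0,0,66],[0,0,40,0,0,0,66],[0,0,20,0,0,0,66],[0,0,7,0,0,0,66],[0,0,0,0,0,0,30],[0,0,0,0,0,0,30],[0,0,0,0,0,0,30],[0,0,0,0,0,0,30],[0,0,0,0,0,0,30],[0,0,-20,0,0,0,30],[0,0,-40,0,0,0,30],[0,0,-40,0,0,0,30]]]}}

```text
time: 8.62
ee_pos: [0.555, 0.0766, 0.1592]
tcp_rot: [-3.139, -0.124, 0.0]
contact_force: [1.5, 0.3, -0.7]
finger_gap: 0.439
gripper_force: 40.4
```

{"fn": "step_arm", "kwargs": {"steps": [[[0,0,0,0,0,4.4,30],[2,25,0,0,0,0,30],[3.4,49,0,0,0,0,30],[3.4,49,0,0,0,0,30],[3.4,49,0,0,0,0,30],[3.4,49,0,0,0,0,30],[3.4,49,0,0,0,0,30],[3,49,0,0,0,0,30],[2,26,0,0,0,0,30],[0,0,0,0,0,0,30],[0,0,0,0,0,0,30]]]}}

```text
time: 10.0
ee_pos: [0.58, -0.2675, 0.1578]
tcp_rot: [-3.141, -0.004, 0.0]
contact_force: [-0.4, -0.1, -1.6]
finger_gap: 0.441
gripper_force: 40.7
```

{"fn": "step_arm", "kwargs": {"steps": [[[0,1,40,0,0,0,30],[0,0,40,0,0,0,30],[0,0,10,0,0,0,30],[0,0,2,0,0,0,30],[0,0,1,0,0,0,30],[0,0,0.5,0,0,0,30],[0,0,0,0,0,0,30]]]}}

```text
time: 10.88
ee_pos: [0.5802, -0.2695, 0.0649]
tcp_rot: [3.141, 0.003, 0.001]
contact_force: [1.2, 0.6, -1.4]
finger_gap: 0.439
gripper_force: 40.6
```

{"fn": "step_arm", "kwargs": {"steps": [[[0,0,0,0,0,0,50],[0,0,0,0,0,0,66],[0,0,0,0,0,0,66],[0,0,-40,0,0,0,66],[0,0,-60,0,0,0,66],[0,0,0,0,0,0,66]]]}}

```text
time: 11.62
ee_pos: [0.5815, -0.2703, 0.1694]
tcp_rot: [3.138, 0.004, 0.01]
contact_force: [0.4, 0.1, -0.1]
finger_gap: 0.773
gripper_force: 0.0
```

{"fn": "step_arm", "kwargs": {"steps": [[[-16.1,-45,0,0,0,0,66],[-16.1,-45,0,0,0,0,66],[-16.1,-45,0,0,0,0,66],[-16.1,-45,0,0,0,0,66],[-16.1,-45,0,0,0,0,66],[-16.1,-45,0,0,0,0,66],[-16.1,-45,0,0,0,0,66],[-16.1,-45,0,0,0,0,66],[0,0,0,0,0,0,66],[0,0,0,0,0,0,66]]]}}

```text
time: 12.88
ee_pos: [0.4504, 0.0901, 0.1641]
tcp_rot: [3.141, 0.005, -0.0]
contact_force: [-0.1, -1.0, 0.2]
finger_gap: 0.775
gripper_force: 0.0
```

{"fn": "step_arm", "kwargs": {"steps": [[[1.5,-1,40,0,0,0,66],[0,0,22,0,0,0,66],[0,0,7,0,0,0,66],[0,0,0,0,0,0,30],[0,0,0,0,0,0,30],[0,0,0,0,0,0,30],[0,0,0,0,0,0,30],[0,0,0,0,0,0,30],[0,0,-20,0,0,0,30],[0,0,-40,0,0,0,30],[0,0,-45,0,0,0,30],[0,0,0,0,0,0,30]]]}}

```text
time: 14.38
ee_pos: [0.453, 0.0914, 0.2034]
tcp_rot: [-3.141, -0.004, -0.008]
contact_force: [0.9, -0.2, -1.5]
finger_gap: 0.503
gripper_force: 41.4
```

Gripped at 43 mm. Carrying it to the middle at (499.2, -268.6).

{"fn": "step_arm", "kwargs": {"steps": [[[3,25,0,0,0,0,30],[6,45,0,0,0,0,30],[6,45,0,0,0,0,30],[6,45,0,0,0,0,30],[6,45,0,0,0,0,30],[6,45,0,0,0,0,30],[6,45,0,0,0,0,30],[5,40,0,0,0,0,30],[3,25,0,0,0,0,30],[0,0,0,0,0,0,30],[0,0,0,0,0,0,30]]]}}

```text
time: 15.75
ee_pos: [0.4996, -0.2678, 0.1999]
tcp_rot: [-3.141, -0.004, 0.001]
contact_force: [0.7, 0.1, -1.8]
finger_gap: 0.503
gripper_force: 41.4
```

```bash
python3 w.py w4
```

```text
15.75 [ 499.6 -267.8  199.9] yaw 0.15 tilt 0.06 gap 43.0 F [ 0.7  0.1 -1.8] 41.371857053018175
```

View pics/w4.png

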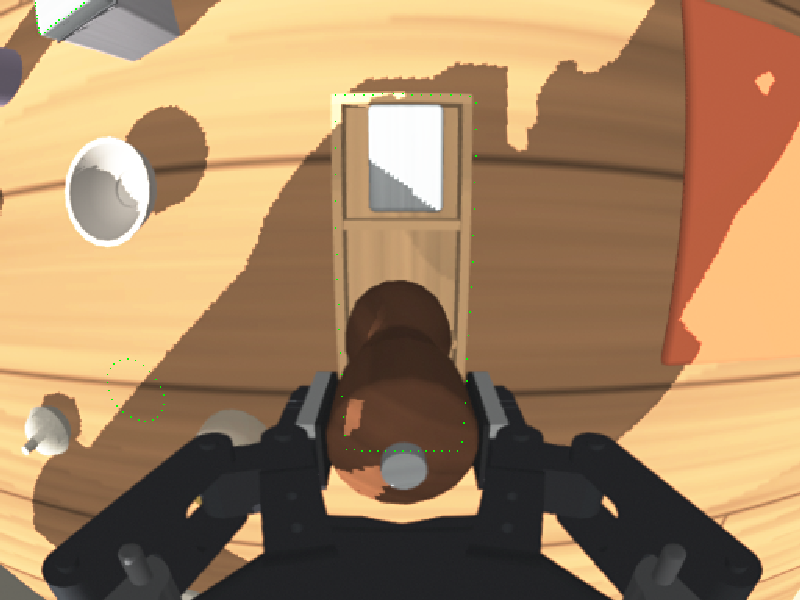

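The tin stands upright in the far compartment at (405,158), and the mill, upright in the fingers, is over the middle one. Lowering.

{"fn": "step_arm", "kwargs": {"steps": [[[0,0,40,0,0,0,30],[0,0,40,0,0,0,30],[0,0,13,0,0,0,30],[0,0,3,0,0,0,30],[0,0,1,0,0,0,30],[0,0,1,0,0,0,30],[0,0,0,0,0,0,30]]]}}

```text
time: 16.68
ee_pos: [0.4999, -0.2687, 0.1029]
tcp_rot: [3.141, 0.003, 0.001]
contact_force: [-0.1, -0.2, -1.0]
finger_gap: 0.497
gripper_force: 41.4
```

{"fn": "step_arm", "kwargs": {"steps": [[[0,0,0,0,0,0,50],[0,0,0,0,0,0,68],[0,0,0,0,0,0,68],[0,0,-40,0,0,0,68],[0,0,-40,0,0,0,68],[0,0,0,0,0,0,68],[0,0,0,0,0,0,68]]]}}

```text
time: 17.55
ee_pos: [0.4995, -0.2685, 0.1818]
tcp_rot: [-3.141, -0.004, 0.001]
contact_force: [-0.2, 0.2, -0.4]
finger_gap: 0.795
gripper_force: 0.0
```

{"fn": "step_arm", "kwargs": {"steps": [[[21.5,-39.7,0,0,0,0,70],[21.5,-39.7,0,0,0,0,70],[21.5,-39.7,0,0,0,0,70],[21.5,-39.7,0,0,0,0,70],[21.5,-39.7,0,0,0,0,70],[21.5,-39.7,0,0,0,0,70],[21.5,-39.7,0,0,0,0,70],[21.5,-39.7,0,0,0,0,70],[21.5,-39.7,0,0,0,0,70],[0,0,0,0,0,0,70],[0,0,0,0,0,0,70]]], "grip_force": 20}}

```text
time: 18.92
ee_pos: [0.6919, 0.0889, 0.181]
tcp_rot: [3.141, 0.004, -0.003]
contact_force: [-0.3, -0.1, -0.5]
finger_gap: 0.818
gripper_force: 0.0
```

```bash
python3 w.py w5
```

```text
18.93 [691.9  88.9 181. ] yaw 0.14 tilt 0.11 gap 69.8 F [-0.3 -0.1 -0.5] 0.0
```

View pics/w5.png

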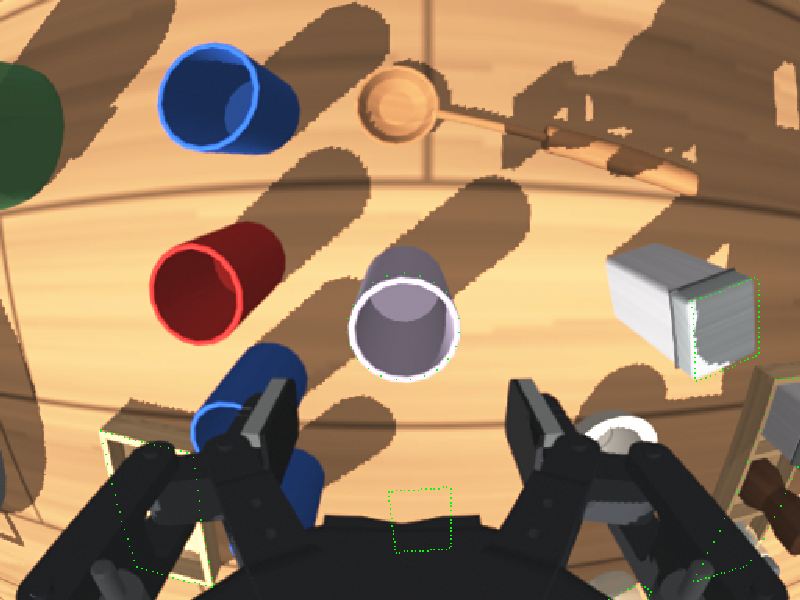

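{"fn": "step_arm", "kwargs": {"steps": [[[0,0,45,0,0,0,70],[0,0,40,0,0,0,70],[0,0,20,0,0,0,70],[0,0,0,0,0,0,40],[0,0,0,0,0,0,40],[0,0,0,0,0,0,40],[0,0,0,0,0,0,40],[0,0,0,0,0,0,40],[0,0,-20,0,0,0,40],[0,0,-50,0,0,0,40],[0,0,-50,0,0,0,40],[0,0,0,0,0,0,40]]], "grip_force": 25}}

```text
time: 20.48
ee_pos: [0.6938, 0.0892, 0.2038]
tcp_rot: [-3.141, -0.004, -0.013]
contact_force: [0.6, 0.3, -0.9]
finger_gap: 0.627
gripper_force: 27.7
```

{"fn": "step_arm", "kwargs": {"steps": [[[-13.5,-17.2,0,0,0,0,40],[-27,-34.3,0,0,0,0,40],[-27,-34.3,0,0,0,0,40],[-27,-34.3,0,0,0,0,40],[-27,-34.3,0,0,0,0,40],[-27,-34.3,0,0,0,0,40],[-13.5,-17.2,0,0,0,0,40],[0,0,0,0,0,7.3,40],[0,0,0,0,0,0,40],[0,0,0,0,0,0,40]]]}}

```text
time: 21.72
ee_pos: [0.5299, 0.2944, 0.1971]
tcp_rot: [3.136, -0.193, -0.001]
contact_force: [0.0, 0.4, -0.6]
finger_gap: 0.628
gripper_force: 27.7
```

```bash
python3 w.py w6
```

```text
21.73 [529.9 294.4 197.1] yaw -7.04 tilt 0.02 gap 53.6 F [ 0.   0.4 -0.6] 27.65154174529016
```

View pics/w6.png

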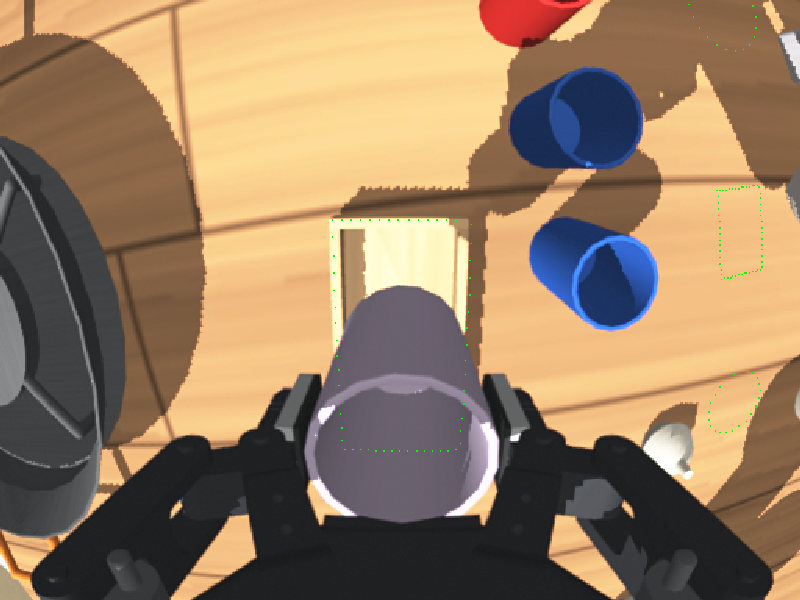

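The beaker is upright over the far compartment, and the caddy rim matches the prediction (top corners (331,218) and (467,218)). Lowering.

{"fn": "step_arm", "kwargs": {"steps": [[[2,0,40,0,0,0,40],[0,0,40,0,0,0,40],[0,0,25,0,0,0,40],[0,0,6,0,0,0,40],[0,0,2,0,0,0,40],[0,0,1,0,0,0,40],[0,0,0,0,0,0,40],[0,0,0,0,0,0,40]]]}}

```text
time: 22.78
ee_pos: [0.532, 0.2945, 0.0838]
tcp_rot: [-3.135, 0.196, -0.001]
contact_force: [-0.3, 0.1, -2.0]
finger_gap: 0.631
gripper_force: 27.6
```

{"fn": "step_arm", "kwargs": {"steps": [[[0,0,0.5,0,0,0,56],[0,0,0,0,0,0,70],[0,0,0,0,0,0,70],[0,0,-40,0,0,0,70],[0,0,-50,0,0,0,70],[0,0,-20,0,0,0,70],[0,0,0,0,0,0,70]]]}}

```text
time: 23.65
ee_pos: [0.5324, 0.2946, 0.1943]
tcp_rot: [-3.134, 0.196, -0.004]
contact_force: [-0.2, 0.0, -0.2]
finger_gap: 0.821
gripper_force: 0.0
```

{"fn": "step_arm", "kwargs": {"steps": [[[0,0,0,0,0,-8.1,70],[0,0,0,0,0,-8.1,70],[0,0,0,0,0,-8,70],[6.1,50.9,0,0,0,0,70],[6.1,50.9,0,0,0,0,70],[6.1,50.9,0,0,0,0,70],[6.1,50.9,0,0,0,0,70],[6.1,50.9,0,0,0,0,70],[6.1,50.9,0,0,0,0,70],[6.1,50.9,0,0,0,0,70],[6.1,50.9,0,0,0,0,70],[0,0,0,0,0,0,70]]], "grip_force": 40}}

```text
time: 25.15
ee_pos: [0.698, -0.084, 0.1901]
tcp_rot: [-3.107, -0.46, 0.004]
contact_force: [0.2, 0.8, 0.0]
finger_gap: 0.818
gripper_force: 0.0
```

{"fn": "step_arm", "kwargs": {"steps": [[[0,0,0,0,0,0,70]]]}}

```text
time: 25.28
ee_pos: [0.6974, -0.0804, 0.1913]
tcp_rot: [-3.106, -0.464, 0.003]
contact_force: [0.1, -0.3, -0.1]
finger_gap: 0.824
gripper_force: 0.0
```

```bash
python3 w.py w7
```

```text
25.27 [697.4 -80.4 191.3] yaw 17.01 tilt 0.12 gap 70.4 F [ 0.1 -0.3 -0.1] 0.0
```

View pics/w7.png

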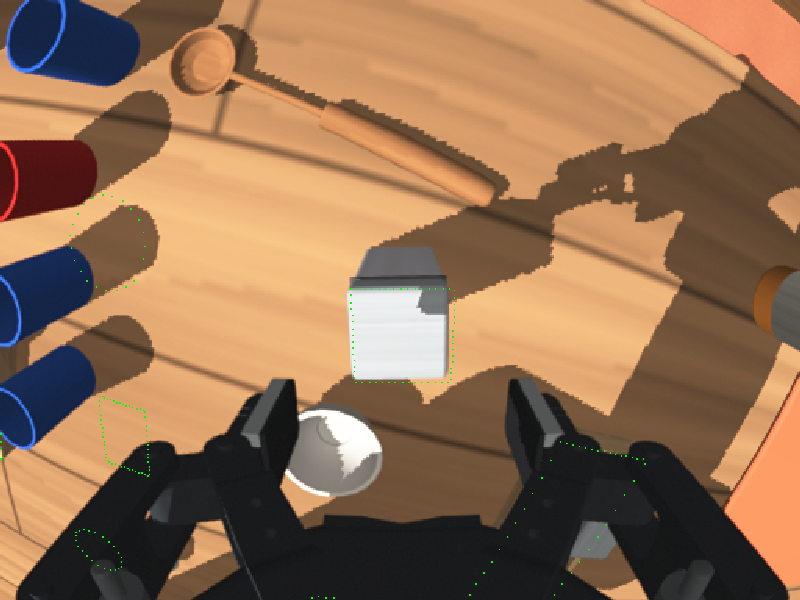

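The tall tin's lid is centred and aligned between the fingers at (400,335). Gripping.

{"fn": "step_arm", "kwargs": {"steps": [[[0,0,45,0,0,0,70],[0,0,40,0,0,0,70],[0,0,15,0,0,0,70],[0,0,0,0,0,0,30],[0,0,0,0,0,0,30],[0,0,0,0,0,0,30],[0,0,0,0,0,0,30],[0,0,0,0,0,0,30]]]}}

```text
time: 26.32
ee_pos: [0.6983, -0.0807, 0.094]
tcp_rot: [3.107, 0.465, 0.003]
contact_force: [0.3, 1.2, 6.6]
finger_gap: 0.536
gripper_force: 47.2
```

{"fn": "step_arm", "kwargs": {"steps": [[[0,0,-20,0,0,0,30],[0,0,-50,0,0,0,30],[0,0,-55,0,0,0,30],[0,0,0,0,0,8.1,30],[0,0,0,0,0,8.1,30],[0,0,0,0,0,8.1,30],[0,0,0,0,0,0,30],[0,0,0,0,0,0,30]]]}}

```text
time: 27.32
ee_pos: [0.6978, -0.0807, 0.2184]
tcp_rot: [3.136, -0.194, 0.001]
contact_force: [-0.2, 0.6, -2.0]
finger_gap: 0.534
gripper_force: 46.6
```

{"fn": "step_arm", "kwargs": {"steps": [[[-14.6,-17.6,0,0,0,0,30],[-29.1,-35.2,0,0,0,0,30],[-29.1,-35.2,0,0,0,0,30],[-29.1,-35.2,0,0,0,0,30],[-29.1,-35.2,0,0,0,0,30],[-29.1,-35.2,0,0,0,0,30],[-29.1,-35.2,0,0,0,0,30],[-29.1,-35.2,0,0,0,0,30],[-29.1,-35.2,0,0,0,0,30],[-29.1,-35.2,0,0,0,0,30],[-14.6,-17.6,0,0,0,0,30],[0,0,0,0,0,0,30]]]}}

```text
time: 28.82
ee_pos: [0.4528, 0.3065, 0.2183]
tcp_rot: [-3.135, 0.192, -0.001]
contact_force: [0.4, -0.5, -3.4]
finger_gap: 0.532
gripper_force: 46.6
```

{"fn": "step_arm", "kwargs": {"steps": [[[0,0,0,0,0,0,30],[0,0,0,0,0,0,30]]]}}

```text
time: 29.08
ee_pos: [0.454, 0.3047, 0.2179]
tcp_rot: [3.135, -0.2, 0.0]
contact_force: [-0.0, -0.5, -3.2]
finger_gap: 0.533
gripper_force: 46.6
```

```bash
python3 w.py w8
```

```text
29.07 [454.  304.7 217.9] yaw -7.29 tilt 0.0 gap 45.5 F [-0.  -0.5 -3.2] 46.56984865665436
```

View pics/w8.png

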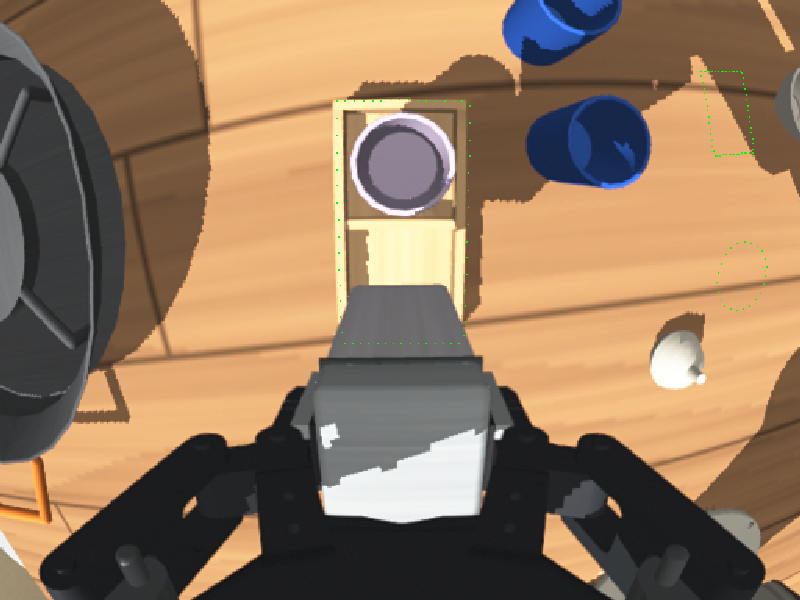

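The beaker stands in the far compartment at (403,163), and the tin is upright over the near one. Lowering.

{"fn": "step_arm", "kwargs": {"steps": [[[-1.5,0,40,0,0,0,30],[0,0,40,0,0,0,30],[0,0,25,0,0,0,30],[0,0,9,0,0,0,30],[0,0,2,0,0,0,30],[0,0,1,0,0,0,30],[0,0,1,0,0,0,30],[0,0,0,0,0,0,30],[0,0,0,0,0,0,30]]]}}

```text
time: 30.25
ee_pos: [0.4522, 0.3056, 0.1001]
tcp_rot: [-3.135, 0.199, -0.0]
contact_force: [-0.9, 0.8, -1.7]
finger_gap: 0.535
gripper_force: 46.5
```

{"fn": "step_arm", "kwargs": {"steps": [[[0,0,0,0,0,0,50],[0,0,0,0,0,0,68],[0,0,0,0,0,0,68],[0,0,-40,0,0,0,68],[0,0,-50,0,0,0,68],[0,0,-50,0,0,0,68],[-40,0,0,0,0,0,68],[-40,0,0,0,0,0,68],[0,0,0,0,0,0,68],[0,0,0,0,0,0,68]]]}}

```text
time: 31.5
ee_pos: [0.373, 0.3158, 0.2401]
tcp_rot: [-3.135, 0.199, -0.001]
contact_force: [0.2, -0.1, -0.1]
finger_gap: 0.795
gripper_force: 0.0
```

Run:
```python
from h import *
st()
for n in('top','scene'):
    s=eyes.snapshot(n); im=s['color'].copy()
    a=np.linspace(0,2*np.pi,24)
    for x,y,z,rd in [(419,-268.6,91,22),(499.2,-268.6,110,22),(532,295,96,27)]:
        for t in a:
            u,v=proj(s,np.array([x+rd*np.cos(t),y+rd*np.sin(t),z])/1e3)
            if 0<=u<512 and 0<=v<384: im[int(v+.5),int(u+.5)]=(0,255,0)
    cv2.imwrite(f'pics/{n}1.png',cv2.resize(im,(800,600),interpolation=cv2.INTER_NEAREST))
```

```text
31.5 [373.  315.8 240.1] yaw -7.26 tilt 0.04 gap 67.9 F [ 0.2 -0.1 -0.1] 0.0
```

View pics/top1.png

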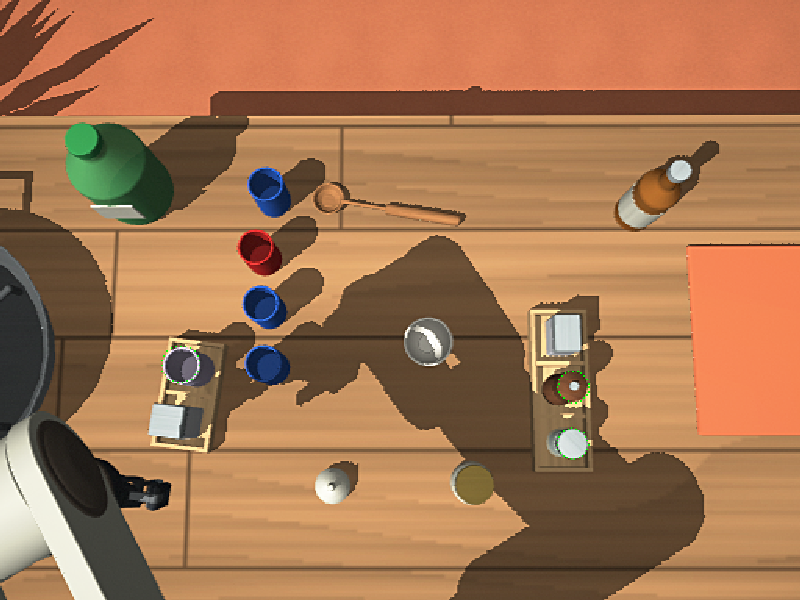

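View pics/scene1.png

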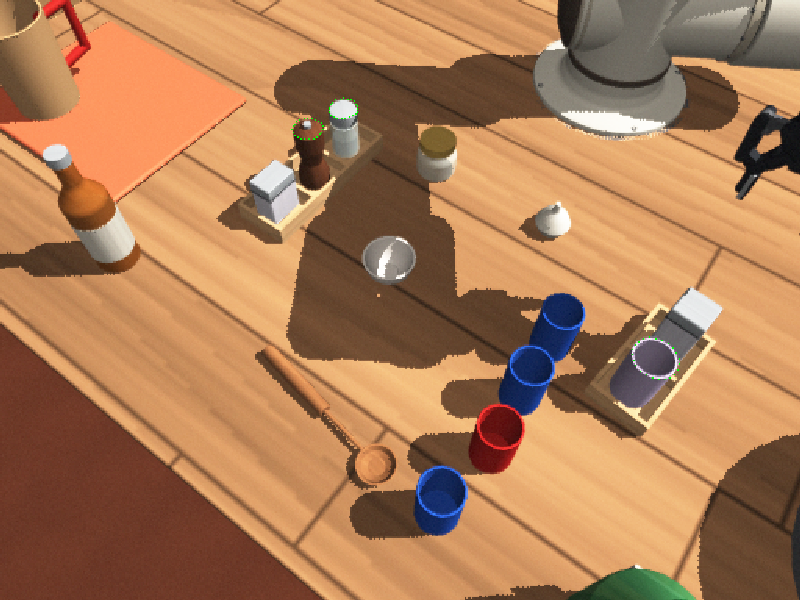

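All five things stand upright in their compartments with the predicted rims on top of them. The bowl is unmoved at (428,341), and the gripper is clear.

```bash
python3 -c "
from station import r; print(r.job_done())"
```

```text
the job is handed in; nothing more can be done
None
```

I handed the job in at about 31.5 s on the robot's clock: all five things were standing upright in the right compartments, the bowl had not moved, and the arm was clear; no verdict came back.

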